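# Put the slate bed markers away in their box

### The job

On the potting bench, pick up the whole pile of three oblong slate tiles together and put it into the oblong box with the notched sides (not the square one). Tip the pile endways by roughly 15 degrees and lower it so that one short end goes down into the box first, along an end wall; then let the other end down, and only let go once the pile lies level on the box floor. All three tiles must end flat inside the box.

Things in the scene. Friction and masses are not known exactly. Their poses are not given: they have to be found in the camera images.
- slate_low_c (a point): Grey slate tile, 100 x 50 x 8 mm; point at its centre, x along the length, y the width, z up. Bottom tile of the pile of three. The pile (24 mm high, edges flush, tiles not joined) lies on a fixed batten 70 x 30 x 16 mm, centred under it and aligned with it: its long sides overhang the batten by 10 mm and its underside is 16 mm above the bench.
- slate_mid_c (a point): Grey slate tile, 100 x 50 x 8 mm; point at its centre, x along the length, y the width, z up. Middle tile; at the start its centre is the pile's centre, 28 mm above the bench. Pinch the pile across its 50 mm width at this height to hold all three tiles. The pile of square 85 mm slates nearby is a bystander.
- slate_top_c (a point): Grey slate tile, 100 x 50 x 8 mm; point at its centre, x along the length, y the width, z up. Top tile of the pile. The pile fits the box either way round, length along the box's, with 6 mm play all round; seated, the pile's centre is 26 mm above the bench.
- slate_box: Oblong open wooden box fixed to the bench, 124 x 74 x 40 mm outside, 112 x 62 inside; floor top 14 mm above the bench, rim 40. Origin: centre of its underside, x along its length, z up. A 76 mm notch in the middle of each long side, open down to the bench and 14 mm into the floor (floor strip 34 mm wide), lets fingers holding the pile pass. The square unnotched 130 mm box is a bystander.
There are look-alikes about, which are no part of the job. What is shaped like the part that bears slate_top_c but turquoise or yellow is not meant.

How it is judged:
On the way, in this order (a step that is already met when the one before it is completed fails the run):
1. the three tiles, still one pile, are tipped endways by at least 7 degrees with the low short end down inside the slate box ((angle between slate_low_c's own x axis and vertical below 1.45 rad or angle between slate_low_c's own x axis and vertical above 1.69 rad) and (angle between slate_mid_c's own x axis and vertical below 1.45 rad or angle between slate_mid_c's own x axis and vertical above 1.69 rad) and (angle between slate_top_c's own x axis and vertical below 1.45 rad or angle between slate_top_c's own x axis and vertical above 1.69 rad) and x of slate_low_c in the frame of slate_box between -0.02 and 0.02 m and y of slate_low_c in the frame of slate_box between -0.02 and 0.02 m and z of slate_low_c in the frame of slate_box below 0.048 m and distance between slate_low_c and slate_top_c below 0.026 m), for 0.05 s.
2. the pile is let down level onto the box floor (within about 8 mm and 10 degrees) while the fingers still hold it (angle between each of slate_low_c, slate_mid_c, slate_top_c's own z axis and vertical below 0.17 rad and z of slate_low_c in the frame of slate_box below 0.026 m and z of slate_top_c in the frame of slate_box below 0.042 m and contact force between the fingers and slate_mid above 0.5 N), for 0.05 s.
At the end, for the whole second after the job is handed in: all three tiles lie in the slate box as a pile, at rest, each within 15 mm of the box's centre along and across, within 10 degrees of level and within 5 mm of its seated height (centres 18, 26 and 34 mm above the bench) (x of slate_low_c in the frame of slate_box between -0.015 and 0.015 m and y of slate_low_c in the frame of slate_box between -0.015 and 0.015 m and angle between each of slate_low_c, slate_mid_c, slate_top_c's own z axis and vertical below 0.17 rad and z of slate_low_c in the frame of slate_box below 0.023 m and linear speed of each of slate_low, slate_mid, slate_top below 0.03 m/s and x of slate_mid_c in the frame of slate_box between -0.015 and 0.015 m and y of slate_mid_c in the frame of slate_box between -0.015 and 0.015 m and z of slate_mid_c in the frame of slate_box below 0.031 m and x of slate_top_c in the frame of slate_box between -0.015 and 0.015 m and y of slate_top_c in the frame of slate_box between -0.015 and 0.015 m and z of slate_top_c in the frame of slate_box below 0.039 m); the robot touches nothing.
It also fails if it takes over 48 s, if anything falls off the work surface, if the arm or the gripper's body presses on something with over 40 N, if the wrist force passes 120 N, or if a joint passes its speed limit or range.

### The arm

A 6-joint arm with a two-finger parallel gripper is mounted at the origin on the work surface. World frame = base frame: x ahead of the robot, y to its left, z up, the work surface at z = 0. Lengths are in m, angles in rad, forces in N, time in s.
With the tool pointing down it reaches from about 0.225 to 0.875 m from the base axis. Payload 3.4 kg.
Tool frame: the origin (TCP) lies at the very end of the fingers, on their centre line; the grasp point (between the pads) lies 19 mm behind it (manip.hold_point_z is the distance from the TCP to the grasp point, in m); z points along the fingers, x is the direction in which the jaws open and shut, and the axes are right-handed (so a half turn about z gives the same grasp; the last joint's range is limited). The gripper opens to 85 mm and grips with 20 to 120 N. Pads are 22 mm wide; open, the fingers measure 114 mm over their backs; the gripper's body (76 mm by 85 mm) begins 54 mm behind the grasp point. The pads swing forward as they close: fully open they stand 13 mm farther back than shut.
Start: joints at [-1.43, 0.276, 1.505, -0, 1.361, -0.121], TCP at [0.149, -0.555, 0.231] pointing down, gripper open.
Joint ranges: [-2.89, 2.89], [-0.75, 2.08], [0.22, 2.7], [-1.18, 4.32], [0.11, 2.71], [-2.7, 2.7]. Speed limits (rad/s): [2.57, 2.57, 3.14, 3.14, 3.14, 3.14].

### API

Orientations are given as a unit quaternion [w, x, y, z].
In Python, from rig import telemetry, cams, manip, finder gives the robot as it stands. The module is installed in compiled form; this text tells all that it offers.
- The arm moves only by the tool carry_out, never from a script. Its argument "rows" is a list that holds one entry, the list of rows, each a list of 5 numbers: the gripper's target within -1 to 1 (fully open at 1, half-way at 0, shut at -1), then the shift along the world's x, y, z in cm, then the turn about the world's z in rad. A call has 1 to 12 rows; each row shifts and turns the commanded pose from where the row before left it; what a row does not reach is not made up. A row lasts 1/10 s, in which the tool goes at most 50 mm and 8.59 degrees, less where a joint would pass 70% of its speed; a pose out of reach is approached as far as the arm can. A call with a gripper value outside its range is refused whole. The fingers move at their own pace and stop on an object; "force" is the grip in N (left out, the last holds). Time passes only in rows, so rows that do not move let the fingers close. It gives the time, the measured TCP pose, the force and the opening at its end, in the units of the state.
- telemetry.get_state(): the state, without advancing time (a new reading comes with each control period).
- cams.get_image(name): name is "scene" or "top" or "wrist"; returns a dict with "image" (420x560x3 uint8, red, green, blue), "camera_matrix" (3x3 intrinsics, pixels), "eye" and "attitude" of the camera in the world. Camera axes: x right, y down, z forward; pixel columns grow to the right and rows downward; lengths in m; the calibration is good to about 2 mm. A picture is of the moment at which its call begins. There is no depth.
- manip.sign_off(): hands the job in, once; it reports no verdict.
Trained networks look in a picture, given as the dict that the camera call returned (one of the last four; its "shot" number tells which), for a name from the list of things; names that differ only in an ending like _2 or _b are one class to them, and where a whole thing is asked for, a point or a joint stands for the part that bears it (a point fixed in the world has none). Each returns a list of dicts, best first, with "confidence" (0 to 1); they miss things now and then, are a little off and sometimes report something else, mostly with a low value. They report only what shows in the picture. A call takes as long as a camera call. They do not tell look-alikes from the thing itself.
- finder.boxes_of(picture, thing): "xy" ([column, row] in pixels, amid what is visible of it).
The state is a dict: "clock": time; "qpos": joint angles; "qd": joint speeds; "effort": joint torques, N m; "position": TCP position; "ee_rot": TCP orientation; "contact_force": force on the tool from outside, world axes, zero at the start; "moment": the same for the moment, N m; "width": finger opening in m.
Only numpy, scipy, OpenCV 4.12 (cv2) and the standard library are available. Lean on these libraries where they do the work, as an engineer would, in place of code of your own. Each camera call takes 0.05 s, during which the arm holds its last target.

## Working session

There is one attempt and no reset: what is moved stays moved. The work goes in short steps, Python scripts to look and compute and a tool call to move; the robot and the scene stay as the last step left them, time stands still between calls to the robot, and variables do not carry over. Pictures are saved under pics/ and viewed, and the job is handed in when it is done.

Besides the shell and the picture viewer there is one more tool, called by a JSON object that holds its "fn" and its "kwargs". carry_out: Moves the arm, as the interface text tells. Its arguments: {"type":"object","properties":{"rows":{"type":"array","items":{"type":"array","items":{"type":"array","items":{"type":"number"}}}},"force":{"type":"number"}},"required":["rows"]}

```bash
mkdir -p pics; cat > h.py <<'E'
from rig import telemetry, cams, manip, finder
import numpy as np, cv2
from scipy.spatial.transform import Rotation as R
def att(p):
    a=np.array(p["attitude"],float)
    return R.from_quat(a[[1,2,3,0]]).as_matrix() if a.size==4 else a
def ray(p,uv):
    K=np.array(p["camera_matrix"]);d=att(p)@np.linalg.inv(K)@np.array([uv[0],uv[1],1.]);return np.array(p["eye"]),d
def onz(p,uv,z):
    e,d=ray(p,uv);return e+d*(z-e[2])/d[2]
def proj(p,X):
    K=np.array(p["camera_matrix"]);c=att(p).T@(np.atleast_2d(X)-np.array(p["eye"])).T;q=K@c;return (q[:2]/q[2]).T
def tri(l):
    A=0;b=0
    for p,uv in l:
        e,d=ray(p,uv);d=d/np.linalg.norm(d);M=np.eye(3)-np.outer(d,d);A=A+M;b=b+M@e
    return np.linalg.solve(A,b)
def save(p,n): cv2.imwrite("pics/"+n,cv2.cvtColor(p["image"],cv2.COLOR_RGB2BGR))
E
python3 - <<'E'
from h import *
for n in ("top","scene","wrist"):
    p=cams.get_image(n);save(p,n+"0.png");print(n,p["eye"],p["attitude"],p["camera_matrix"][0])
    for t in ("slate_top_c","slate_box"):
        print(t,[(np.round(b["xy"]).tolist(),round(b["confidence"],2)) for b in finder.boxes_of(p,t)])
print(telemetry.get_state())
E
```

```text
top [ 0.39639139 -0.09243776  1.18969134] [-0.0380648   0.71459689 -0.69774962  0.03237012] [475.0486566    0.         273.04359184]
slate_top_c [([373.0, 226.0], 0.96), ([306.0, 254.0], 0.88), ([435.0, 138.0], 0.84), ([374.0, 286.0], 0.82), ([427.0, 245.0], 0.64)]
slate_box [([104.0, 207.0], 0.93)]
scene [ 1.29679202 -0.26772101  0.71662775] [-0.34344595  0.71428551  0.54288109 -0.27770706] [399.9264655    0.         279.28069572]
slate_top_c [([179.0, 210.0], 0.91), ([183.0, 231.0], 0.89), ([113.0, 322.0], 0.89), ([236.0, 210.0], 0.88), ([137.0, 235.0], 0.79)]
slate_box [([416.0, 201.0], 0.72)]
wrist [ 0.2168497  -0.53620276  0.37343392] [ 0.11118483  0.78511056 -0.60326932 -0.08547199] [372.74093515   0.         273.20170369]
slate_top_c []
slate_box []
{'clock': 0.45, 'qpos': array([-1.42999190e+00,  2.75975959e-01,  1.50496538e+00, -3.61569916e-05,
        1.36070725e+00, -1.21030480e-01]), 'qd': array([ 0.00063164, -0.00082099, -0.00245991,  0.00028744,  0.00048276,
        0.00031325]), 'effort': array([-8.37831358e-04, -4.16206634e+01, -2.45811886e+01, -2.26080938e-04,
        2.20566835e-03,  6.48932300e-06]), 'position': array([ 0.14880637, -0.55541391,  0.23125855]), 'ee_rot': array([-6.95334678e-06,  7.93366447e-01, -6.08744347e-01, -3.23476996e-05]), 'contact_force': array([ 0.31920275, -0.27860263,  0.28052877]), 'moment': array([-0.00916244, -0.00342614,  0.01207261]), 'width': 0.08577991723440574}
```

View pics/top0.png

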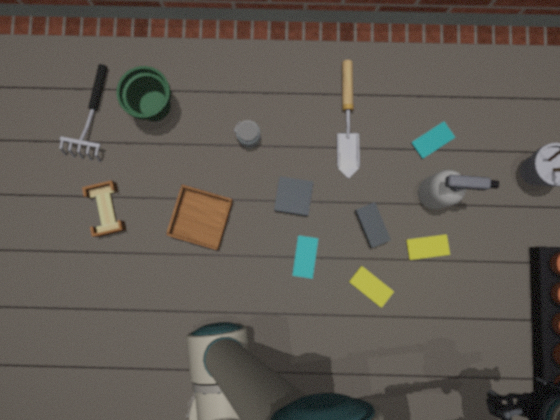

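View pics/scene0.png

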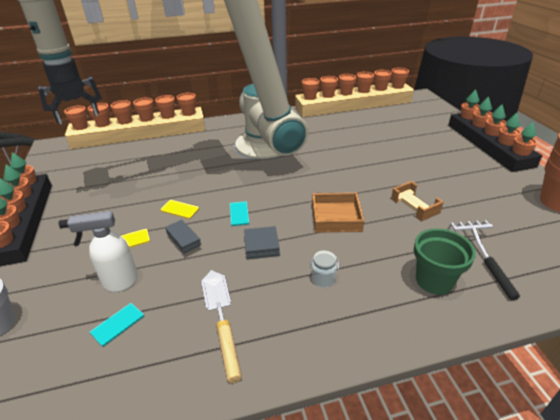

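The grey oblong pile is at top (373,226) / scene (183,236). The teal (306,257; 433,140) and yellow (372,286; 428,247) oblongs are look-alikes, and the dark square at (294,196) is the bystander. The notched oblong box is at top (104,208) / scene (416,201), and the square box at (200,218) is the bystander. I'll confirm both in enlarged crops.

```bash
python3 - <<'E'
from h import *
p=cams.get_image("top");s=cams.get_image("scene")
a=cv2.resize(p["image"][190:265,335:435],(400,300),interpolation=cv2.INTER_CUBIC)
b=cv2.resize(p["image"][170:245,55:155],(400,300),interpolation=cv2.INTER_CUBIC)
c=cv2.resize(s["image"][205:265,145:225],(400,300),interpolation=cv2.INTER_CUBIC)
d=cv2.resize(s["image"][170:230,376:456],(400,300),interpolation=cv2.INTER_CUBIC)
o=np.vstack([np.hstack([a,b]),np.hstack([c,d])]);o=np.clip(o.astype(float)*1.6,0,255).astype(np.uint8)
save({"image":o},"crop0.png")
print(onz(p,[373,226],.04),onz(p,[104,208],.03),onz(p,[200,218],.03),onz(p,[443,190],.1))
print(tri([(p,[373,226]),(s,[183,231])]),tri([(p,[104,207]),(s,[416,201])]))
E
```

```text
[ 0.46875219 -0.32464209  0.04      ] [0.49796449 0.33370685 0.03      ] [0.47892917 0.09652356 0.03      ] [ 0.55197078 -0.47350438  0.1       ]
[ 0.46865713 -0.32378852  0.04204959] [0.5005453  0.33527403 0.02153622]
```

View pics/crop0.png

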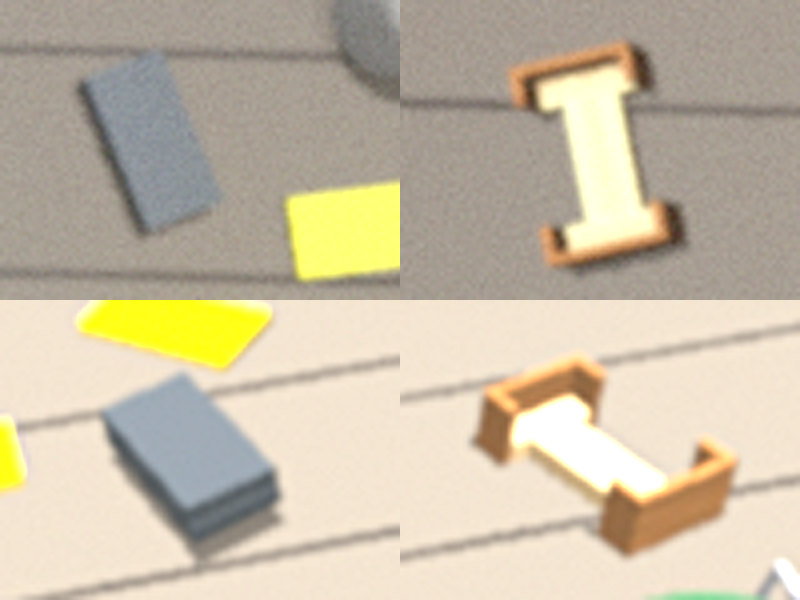

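Both are confirmed: three stacked grey layers, and an oblong box with the sides notched. Next I'll move the wrist camera over the pile.

{"fn": "carry_out", "kwargs": {"rows": [[[1,3.6,3.1,0.3,0],[1,3.6,3.1,0.3,0],[1,3.6,3.1,0.3,0],[1,3.6,3.1,0.3,0],[1,3.6,3.1,0.3,0],[1,3.6,3.1,0.3,0],[1,3.6,3.1,0.2,0],[1,0,0,0,0],[1,0,0,0,0]]], "force": 50}}

```text
clock: 1.45
position: [0.4014, -0.3378, 0.2514]
ee_rot: [0.0, 0.794, -0.608, 0.0]
contact_force: [-0.8, -0.2, 0.1]
width: 0.0853
```

```bash
python3 - <<'E'
from h import *
p=cams.get_image("wrist");save(p,"w1.png")
np.save("w1.npy",p,allow_pickle=True)
q=cams.get_image("top");save(q,"t1.png")
s=telemetry.get_state();r=R.from_quat(s["ee_rot"][[1,2,3,0]]).as_matrix()
print(s["position"],s["clock"],"\n",r,"\n cam in tool",r.T@(p["eye"]-s["position"]),"\n",r.T@att(p))
print([(b["xy"],b["confidence"]) for b in finder.boxes_of(p,"slate_top_c")])
E
```

```text
[ 0.40011564 -0.3390372   0.25124617] 1.55 
 [[ 2.58356573e-01 -9.66049304e-01 -7.89713987e-04]
 [-9.66049555e-01 -2.58356154e-01 -5.95209995e-04]
 [ 3.70974733e-04  9.16679260e-04 -9.99999511e-01]] 
 cam in tool [-0.00205851 -0.07217311 -0.14261941] 
 [[ 9.99997489e-01  1.79080477e-03  1.34747382e-03]
 [-2.09436881e-03  9.60733234e-01  2.77465795e-01]
 [-7.97675809e-04 -2.77467920e-01  9.60734572e-01]]
[([244.0, 232.7], 0.87), ([398.4, 184.1], 0.8), ([282.6, 95.7], 0.61)]
```

View pics/w1.png

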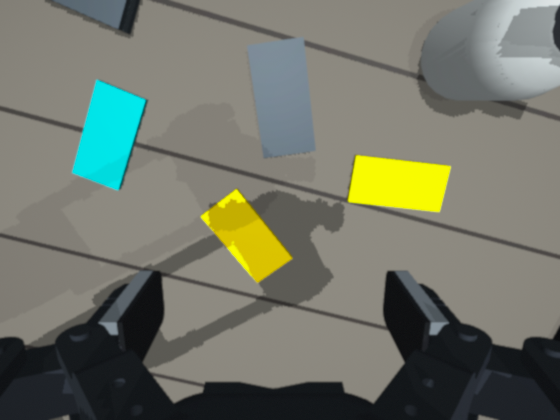

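The pile is at wrist (281,97), with top corners near (248,46), (302,39), (315,150) and (264,157). The spray bottle is upper right.

```bash
cat >> h.py <<'E'
def fitpile(p,seed,z=0.04):
    im=cv2.GaussianBlur(p["image"],(3,3),0).astype(np.int16);r=8
    ref=np.median(im[seed[1]-r:seed[1]+r,seed[0]-r:seed[0]+r].reshape(-1,3),0)
    # slate is bluish grey: B-R criterion
    br=im[:,:,2]-im[:,:,0];m=((br>(ref[2]-ref[0])*0.5)&(np.abs(im.sum(2)-ref.sum())<0.35*ref.sum())).astype(np.uint8)
    m=cv2.morphologyEx(m,cv2.MORPH_OPEN,np.ones((3,3),np.uint8))
    n,l=cv2.connectedComponents(m);k=(l==l[seed[1],seed[0]]).astype(np.uint8)
    c=max(cv2.findContours(k,cv2.RETR_EXTERNAL,cv2.CHAIN_APPROX_NONE)[0],key=len)[:,0,:]
    w=np.array([onz(p,u,z)[:2] for u in c]);(cx,cy),(a,b),t=cv2.minAreaRect((w*1e4).astype(np.float32))
    if a<b: t+=90;a,b=b,a
    box=cv2.boxPoints(((cx,cy),(a,b),t if a>=b else t))
    return np.array([cx,cy])/1e4,a/1e4,b/1e4,(t+90)%180-90,k
E
python3 - <<'E'
from h import *
p=np.load("w1.npy",allow_pickle=True).item()
c,a,b,t,k=fitpile(p,(281,97));print(c,a,b,t,k.sum())
q=cams.get_image("top");c,a,b,t,k=fitpile(q,(373,226));print(c,a,b,t,k.sum())
E
```

```text
[ 0.47296655 -0.32618796] 0.09937130126953125 0.0492293701171875 22.909452438354492 6133
[ 0.47201641 -0.32334285] 0.09523527221679688 0.04839904479980469 23.399490356445312 771
```

{"fn": "carry_out", "kwargs": {"rows": [[[1,1.5,0,-2,0.07],[1,1.5,0,-2,0.07],[1,1.5,0,-2,0],[1,0,0,0,0],[1,0,0,0,0]]]}}

```text
clock: 2.15
position: [0.4447, -0.3392, 0.1912]
ee_rot: [0.0, 0.834, -0.552, -0.001]
contact_force: [0.0, 0.1, -0.5]
width: 0.0854
```

```bash
python3 - <<'E'
from h import *
p=cams.get_image("wrist");save(p,"w2.png");np.save("w2.npy",p,allow_pickle=True)
s=telemetry.get_state();r=R.from_quat(s["ee_rot"][[1,2,3,0]]).as_matrix()
print(s["position"],r[:,0])
u=proj(p,[0.473,-.326,.04])[0].astype(int);print(u)
for z in(.03,.04,.05):
    c,a,b,t,k=fitpile(p,u,z);print(c,a,b,t,k.sum())
w=np.load("w1.npy",allow_pickle=True).item()
# triangulate centre
def cen(p,u):
    k=fitpile(p,u)[4];M=cv2.moments(k,True);return [M["m10"]/M["m00"],M["m01"]/M["m00"]]
print(tri([(w,cen(w,(281,97))),(p,cen(p,u))]))
E
```

```text
[ 0.44499185 -0.33936165  0.19197167] [ 3.89823756e-01 -9.20889351e-01  4.92372106e-04]
[272 153]
[ 0.47220254 -0.32643184] 0.10192251586914063 0.05105977783203125 22.77447509765625 7321
[ 0.47344155 -0.32591758] 0.09856463623046875 0.049377606201171875 22.77448272705078 7321
[ 0.47468062 -0.32540347] 0.09520679931640624 0.04769540710449219 22.77448844909668 7321
[ 0.47593946 -0.32557166  0.00607292]
```

View pics/w2.png

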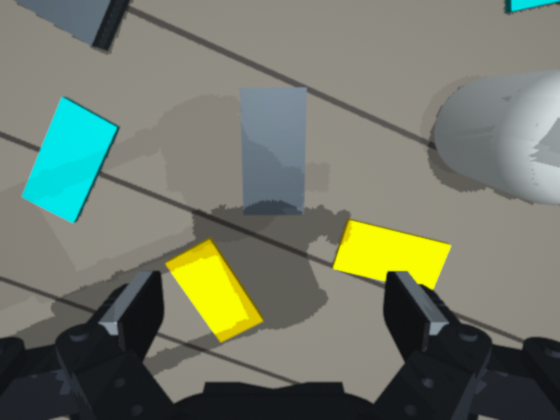

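{"fn": "carry_out", "kwargs": {"rows": [[[1,1.4,0.7,-2,0],[1,1.4,0.65,-3,0],[1,0,0,-4,0],[1,0,0,-3,0],[1,0,0,-2.5,0],[1,0,0,-2,0],[1,0,0,-1.2,0],[1,0,0,-0.9,0],[1,0,0,0,0],[1,0,0,0,0]]]}}

```text
clock: 3.2
position: [0.4743, -0.3256, 0.0063]
ee_rot: [0.0, 0.834, -0.552, 0.001]
contact_force: [-0.1, 0.4, 0.4]
width: 0.0853
```

```bash
python3 - <<'E'
from h import *
print(manip.hold_point_z)
p=cams.get_image("wrist");save(p,"w3.png")
q=cams.get_image("scene");save(q,"s3.png");o=cv2.resize(q["image"][170:290,100:260],(640,480),interpolation=cv2.INTER_CUBIC);save({"image":o},"s3c.png")
s=telemetry.get_state();print(s["position"],s["width"],s["contact_force"])
E
```

```text
0.0187
[ 0.47447188 -0.32557677  0.00644424] 0.08548778404607554 [-0.15699989  0.84717932  0.63791447]
```

View pics/w3.png

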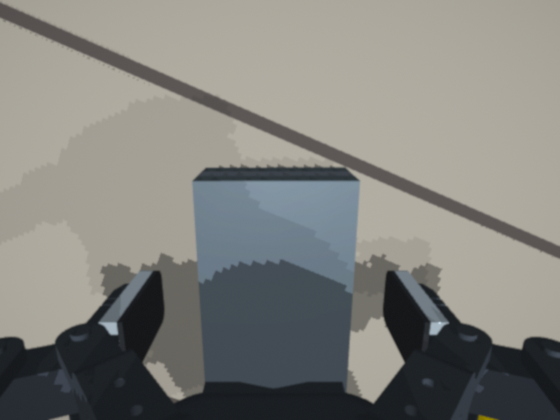

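View pics/s3c.png

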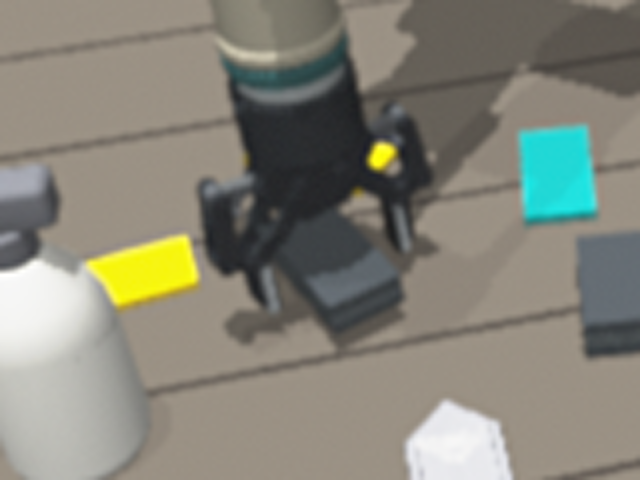

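{"fn": "carry_out", "kwargs": {"rows": [[[-1,0,0,0,0],[-1,0,0,0,0],[-1,0,0,0,0],[-1,0,0,0,0],[-1,0,0,0,0],[-1,0,0,0,0],[-1,0,0,0,0]]], "force": 50}}

```text
clock: 4.0
position: [0.4744, -0.3256, 0.006]
ee_rot: [0.0, 0.834, -0.552, 0.001]
contact_force: [-0.1, -0.1, 5.5]
width: 0.0499
```

```bash
python3 - <<'E'
from h import *
p=cams.get_image("wrist");save(p,"w4.png")
s=telemetry.get_state();print(s["position"],s["width"],s["contact_force"])
for u in([194,180],[358,180]): print(onz(p,u,.04))
E
```

```text
[ 0.4744225  -0.32555255  0.00603836] 0.04956371586823296 [ 0.15616641 -0.50433561  5.39034679]
[ 0.50943133 -0.28421789  0.04      ]
[ 0.52836425 -0.32898897  0.04      ]
```

View pics/w4.png

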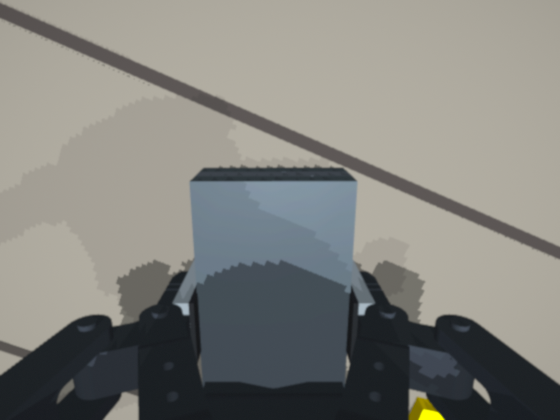

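{"fn": "carry_out", "kwargs": {"rows": [[[-1,0,0,0.5,0],[-1,0,0,1,0],[-1,0,0,2,0],[-1,0,0,3,0],[-1,0,0,3,0],[-1,0,0,3,0],[-1,0,0,2,0],[-1,0,0,0,0],[-1,0,0,0,0]]]}}

```text
clock: 4.95
position: [0.4732, -0.3244, 0.1499]
ee_rot: [-0.0, 0.834, -0.552, -0.001]
contact_force: [0.5, -0.1, -2.9]
width: 0.0495
```

```bash
python3 - <<'E'
from h import *
p=cams.get_image("wrist");save(p,"w5.png")
q=cams.get_image("scene");o=cv2.resize(q["image"][130:280,60:260],(640,480),interpolation=cv2.INTER_CUBIC);save({"image":np.clip(o*1.5,0,255).astype(np.uint8)},"s5c.png")
s=telemetry.get_state();print(s["position"],s["width"],s["contact_force"])
E
```

```text
[ 0.47267974 -0.32391326  0.14852871] 0.04974667573154486 [-0.49029752  0.71303649 -2.71610118]
```

View pics/w5.png

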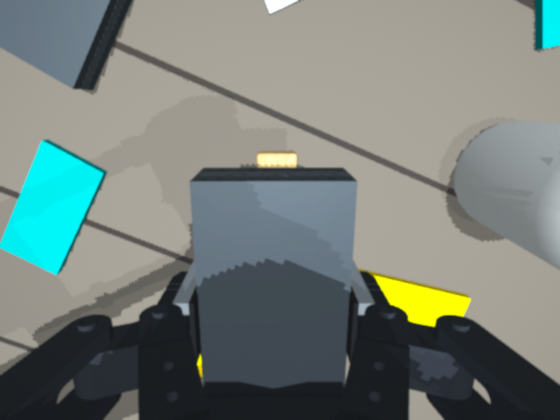

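View pics/s5c.png

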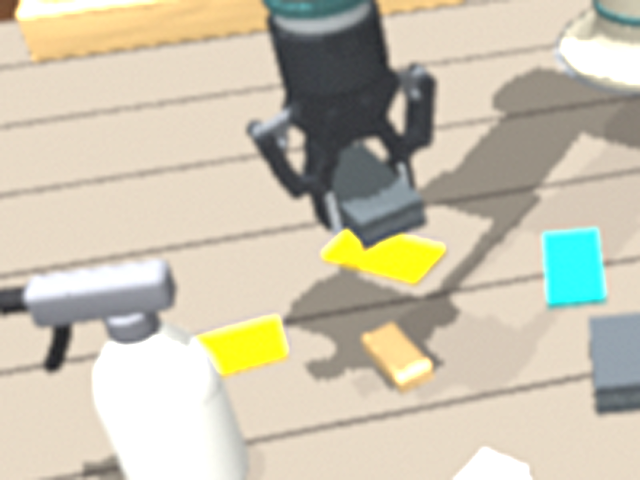

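{"fn": "carry_out", "kwargs": {"rows": [[[-1,-0.5,2.5,0.3,-0.015],[-1,-0.5,4.7,0.3,-0.015],[-1,-0.5,4.7,0.3,-0.015],[-1,-0.5,4.7,0.3,-0.015],[-1,-0.5,4.7,0,-0.015],[-1,-0.5,4.7,0,-0.015],[-1,-0.5,4.7,0,-0.015],[-1,-0.5,4.7,0,-0.015],[-1,-0.5,4.7,0,-0.015],[-1,-0.5,4.7,0,-0.015],[-1,-0.5,4.7,0,-0.015],[-1,-0.5,4.7,0,-0.015]]]}}

```text
clock: 6.25
position: [0.4123, 0.2186, 0.1609]
ee_rot: [0.001, 0.781, -0.625, -0.001]
contact_force: [0.9, -0.5, -3.7]
width: 0.0494
```

{"fn": "carry_out", "kwargs": {"rows": [[[-1,-0.5,4.7,0,-0.015],[-1,-0.5,4.0,0,-0.015],[-1,-0.3,1,0,0],[-1,0,0,0,0],[-1,0,0,0,0]]]}}

```text
clock: 6.75
position: [0.4001, 0.3127, 0.1612]
ee_rot: [0.002, 0.772, -0.636, 0.0]
contact_force: [0.8, -1.3, -2.2]
width: 0.0492
```

```bash
python3 - <<'E'
from h import *
p=cams.get_image("wrist");save(p,"w6.png");np.save("w6.npy",p,allow_pickle=True)
q=cams.get_image("scene");save(q,"s6.png")
s=telemetry.get_state();r=R.from_quat(s["ee_rot"][[1,2,3,0]]).as_matrix()
print(s["position"],s["width"],s["contact_force"],np.degrees(np.arctan2(-r[1,1],-r[0,1])))
print([(b["xy"],b["confidence"]) for b in finder.boxes_of(p,"slate_box")])
E
```

```text
[0.40070731 0.31240341 0.16179565] 0.049117365366709714 [-0.20902401 -0.22135147 -2.83245737] 10.906394833369655
[([269.6, 93.7], 0.87)]
```

View pics/w6.png

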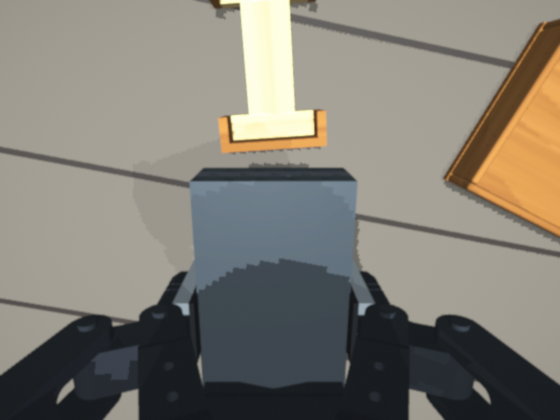

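The notched box is at wrist (270,94), with its near wall at row ~135, and it's only partly in view. I'll rise to see all of it.

{"fn": "carry_out", "kwargs": {"rows": [[[-1,-0.3,0,3,0],[-1,-0.3,0,3,0],[-1,-0.3,0,3,0],[-1,-0.3,0,3,0],[-1,0,0,0,0],[-1,0,0,0,0]]]}}

```text
clock: 7.5
position: [0.3891, 0.3131, 0.2823]
ee_rot: [-0.0, 0.771, -0.637, 0.0]
contact_force: [-0.9, 0.8, -4.1]
width: 0.0492
```

```bash
python3 - <<'E'
from h import *
p=cams.get_image("wrist");save(p,"w7.png");np.save("w7.npy",p,allow_pickle=True)
q=cams.get_image("top");np.save("t7.npy",q,allow_pickle=True);save(q,"t7.png")
s=telemetry.get_state();r=R.from_quat(s["ee_rot"][[1,2,3,0]]).as_matrix()
print(s["position"],s["width"],np.degrees(np.arctan2(-r[1,1],-r[0,1])))
o=cv2.resize(p["image"][0:180,150:390],(800,600),interpolation=cv2.INTER_CUBIC);save({"image":o},"w7c.png")
print([(b["xy"],b["confidence"]) for b in finder.boxes_of(p,"slate_box")])
E
```

```text
[0.38817004 0.31293415 0.28059735] 0.048975277045939875 10.931969011875132
[([269.6, 59.9], 0.83)]
```

View pics/w7c.png

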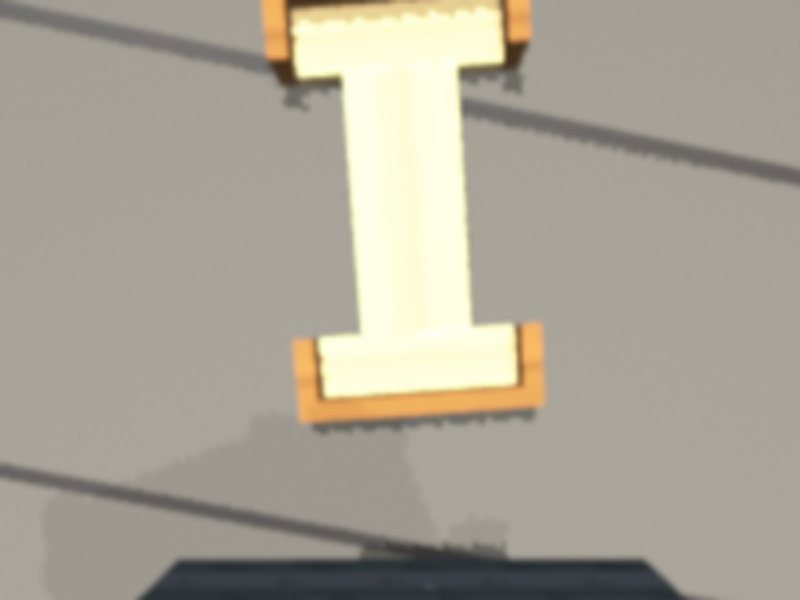

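```bash
python3 - <<'E'
from h import *
from scipy.optimize import least_squares
p=np.load("w7.npy",allow_pickle=True).item()
P=np.array([(-62,37,40),(-62,-37,40),(-38,37,40),(-38,-37,40),(38,-37,40),(38,37,40),(-38,17,14),(-38,-17,14),(38,17,14),(38,-17,14)])/1e3
u=np.array([(300,423),(545,406),(293,340),(543,323),(531,42),(264,57),(360,333),(471,326),(343,76),(459,67)])*240/800.+[150,0]-.35
def f(v,full=False):
    c,s=np.cos(v[2]),np.sin(v[2]);X=np.c_[P[:,0]*c-P[:,1]*s+v[0],P[:,0]*s+P[:,1]*c+v[1],P[:,2]+(v[3] if len(v)>3 else 0)]
    return (proj(p,X)-u).ravel()
for v0 in([.5,.33,.2],[.5,.33,.2,0]):
    r=least_squares(f,v0);print(np.round(r.x,4),np.degrees(r.x[2]),np.round(r.fun.reshape(-1,2),1).tolist())
print(p["eye"])
E
```

```text
[0.4974 0.3357 0.2549] 14.603158790980354 [[-0.0, -0.1], [-0.3, 0.0], [-0.1, 0.1], [-0.6, 0.0], [0.0, -0.6], [1.1, 0.6], [0.9, 0.9], [-0.4, 0.8], [0.1, -0.9], [-0.8, -0.6]]
[ 4.974e-01  3.357e-01  2.549e-01 -2.000e-04] 14.603096212999125 [[-0.0, -0.2], [-0.3, -0.0], [-0.1, 0.1], [-0.6, 0.0], [0.0, -0.6], [1.1, 0.7], [0.9, 0.9], [-0.4, 0.7], [0.1, -0.9], [-0.8, -0.6]]
[0.45811386 0.327304   0.42476493]
```

```bash
python3 - <<'E'
from h import *
q=np.load("t7.npy",allow_pickle=True).item()
o=cv2.resize(q["image"][165:255,50:170],(800,600),interpolation=cv2.INTER_CUBIC);save({"image":np.clip(o*1.6,0,255).astype(np.uint8)},"t7c.png")
E
```

```text
(no output)
```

View pics/t7c.png

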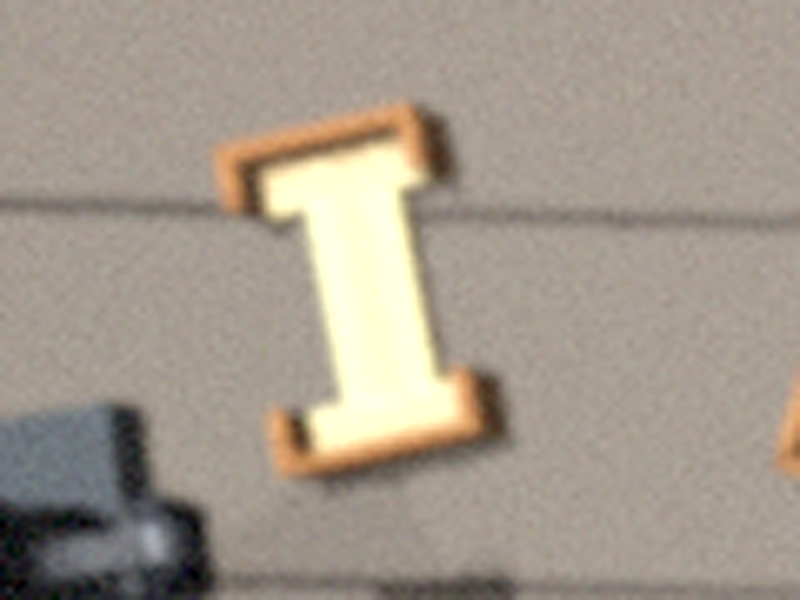

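```bash
python3 - <<'E'
from h import *
from scipy.optimize import least_squares
p=np.load("w6.npy",allow_pickle=True).item()
o=cv2.resize(p["image"][0:165,190:360],(680,660)[:2] if 0 else (618,600),interpolation=cv2.INTER_CUBIC);save({"image":o},"w6c.png")
def X(P,x,y,t):
    c,s=np.cos(t),np.sin(t);P=np.array(P)/1e3;return np.c_[P[:,0]*c-P[:,1]*s+x,P[:,0]*s+P[:,1]*c+y,P[:,2]]
P=[(-62,37,40),(-62,-37,40),(-38,37,40),(-38,-37,40),(38,-37,40),(38,37,40),(-38,17,14),(-38,-17,14),(38,17,14),(38,-17,14)]
u=proj(p,X(P,.4974,.3357,.2549));print(np.round(u,1).tolist())
im=o.copy()
for a in u: cv2.circle(im,tuple(int(v) for v in ((a-[190,0]+.5)*618/170)),4,(255,0,255),1)
save({"image":im},"w6d.png")
E
```

```text
[[221.5, 152.4], [326.5, 145.6], [217.9, 117.4], [325.6, 110.3], [322.7, -14.9], [205.1, -6.5], [249.1, 114.1], [294.3, 111.2], [240.2, 1.7], [289.0, -1.7]]
```

View pics/w6d.png

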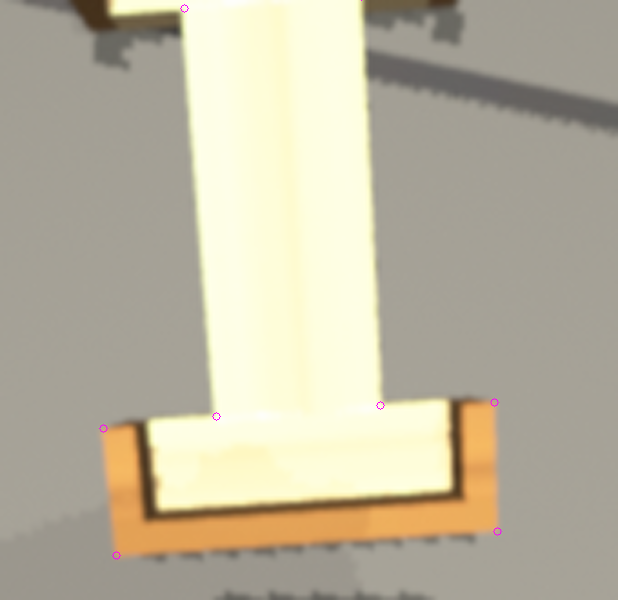

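The second view agrees with the fitted box pose (0.4974, 0.3357, yaw 14.6°) to within half a pixel, and it confirms the rim and floor heights. Next I'll move over the box, 10 mm towards its far end.

{"fn": "carry_out", "kwargs": {"rows": [[[-1,1.5,0.3,-1,0.032],[-1,2.5,0.5,-2,0.032],[-1,2.5,0.5,-2.5,0],[-1,2.5,0.5,-2.5,0],[-1,2,0.5,-2.5,0],[-1,1,0.25,-3,0],[-1,0,0,-3,0],[-1,0,0,-2,0],[-1,0,0,0,0],[-1,0,0,0,0]]]}}

```text
clock: 8.65
position: [0.5084, 0.3392, 0.0963]
ee_rot: [0.001, 0.791, -0.611, -0.0]
contact_force: [0.4, 0.6, -3.1]
width: 0.0497
```

```bash
cat > chk.py <<'E'
from h import *
import sys
n=sys.argv[1]
p=cams.get_image("wrist");save(p,"w%s.png"%n)
q=cams.get_image("scene");o=cv2.resize(q["image"][150:240,360:480],(640,480),interpolation=cv2.INTER_CUBIC);save({"image":np.clip(o*1.5,0,255).astype(np.uint8)},"s%s.png"%n)
s=telemetry.get_state();r=R.from_quat(s["ee_rot"][[1,2,3,0]]).as_matrix()
b=np.array([.4974,.3357]);c,t=np.cos(.2549),np.sin(.2549);d=s["position"][:2]-b
print("tcp in box mm",np.round([1e3*(d[0]*c+d[1]*t),1e3*(-d[0]*t+d[1]*c),1e3*s["position"][2]],1),"yaw",round(np.degrees(np.arctan2(-r[1,1],-r[0,1])),2),"w",s["width"],"F",np.round(s["contact_force"],1),"M",np.round(s["moment"],2),s["clock"])
E
python3 chk.py 8
```

```text
tcp in box mm [12.9  1.  98.3] yaw 14.65 w 0.049594040462766574 F [-0.1  0.2 -2.9] M [0.03 0.   0.01] 8.75
```

View pics/w8.png

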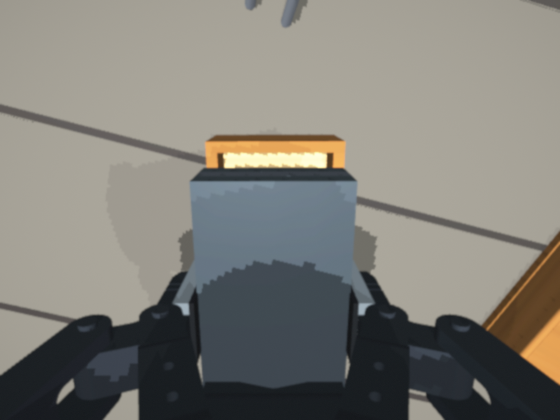

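View pics/s8.png

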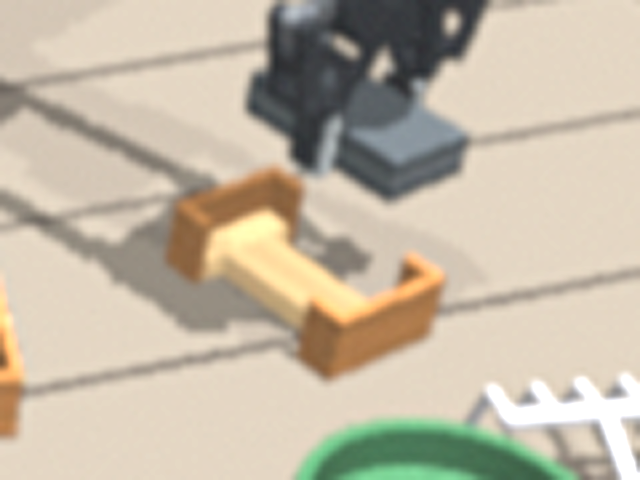

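{"fn": "carry_out", "kwargs": {"rows": [[[-1,0,0,-2,0],[-1,0,0,-2,0],[-1,0,0,-1.5,0],[-1,0,0,-0.5,0],[-1,0,0,0,0],[-1,0,0,0,0]]]}}

```text
clock: 9.35
position: [0.5098, 0.3401, 0.0387]
ee_rot: [-0.001, 0.792, -0.611, 0.001]
contact_force: [0.7, 0.0, -2.9]
width: 0.0495
```

```bash
python3 chk.py 9
```

```text
tcp in box mm [13.1  1.1 38.7] yaw 14.66 w 0.049404554658756164 F [-0.1 -0.3 -3.1] M [ 0.01  0.01 -0.02] 9.45
```

View pics/w9.png

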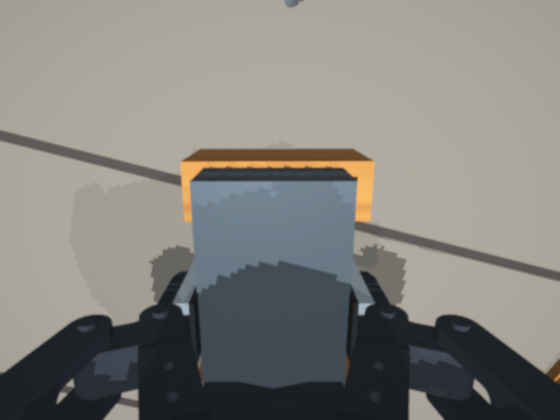

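View pics/s9.png

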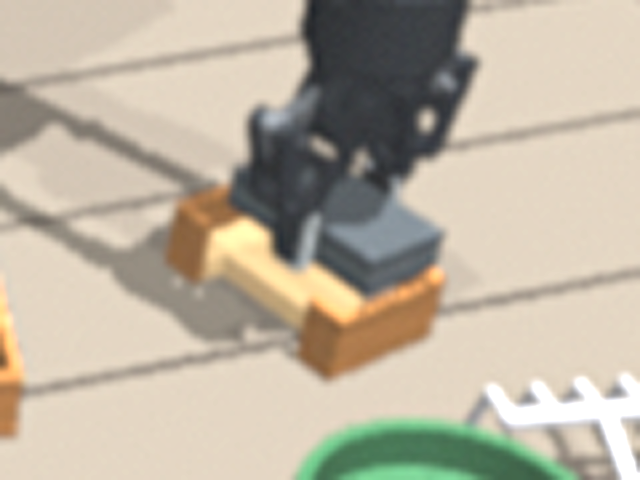

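```bash
python3 - <<'E'
from h import *
p=cams.get_image("wrist");c,t=np.cos(.2549),np.sin(.2549)
for u,z in(([277,169.5],.0487),([274,181],.0727),([277,160.5],.04),([183,220],.04),([371,220],.04),([200,181],.0727)):
    d=onz(p,u,z)[:2]-[.4974,.3357];print(u,np.round([1e3*(d@[c,t]),1e3*(d@[-t,c])],1))
E
```

```text
[277, 169.5] [60.1  0.6]
[274, 181] [60.9  1.8]
[277, 160.5] [62.1  0.5]
[183, 220] [38.3 37.9]
[371, 220] [ 38.3 -36.9]
[200, 181] [60.9 23.7]
```

{"fn": "carry_out", "kwargs": {"rows": [[[-1,0,0,-0.4,0],[-1,0,0,-0.4,0],[-1,0,0,-0.3,0],[-1,0,0,-0.2,0],[-1,0,0,0,0]]]}}

```text
clock: 10.0
position: [0.5083, 0.3396, 0.0258]
ee_rot: [0.0, 0.792, -0.611, -0.0]
contact_force: [-3.8, -2.6, 7.8]
width: 0.0495
```

```bash
python3 chk.py 10
```

```text
tcp in box mm [11.6  1.  25.8] yaw 14.67 w 0.04927754372131199 F [-3.7 -1.7  7.6] M [-0.1   0.21 -0.03] 10.1
```

View pics/w10.png

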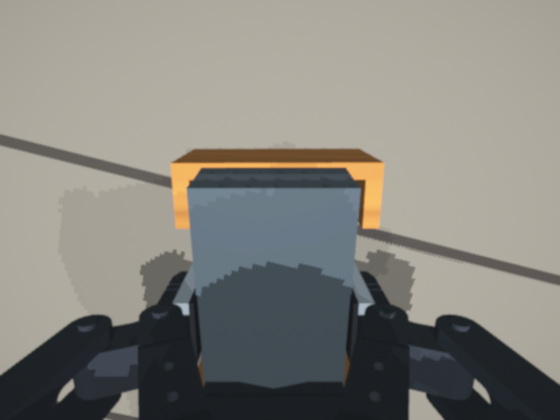

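{"fn": "carry_out", "kwargs": {"rows": [[[-1,0,0,-0.2,0],[-1,0,0,-0.2,0],[-1,0,0,-0.1,0],[-1,0,0,0,0]]]}}

```text
clock: 10.5
position: [0.5079, 0.3395, 0.021]
ee_rot: [0.0, 0.792, -0.611, -0.0]
contact_force: [-5.8, -2.1, 9.6]
width: 0.0496
```

```bash
python3 chk.py 11
```

```text
tcp in box mm [11.2  1.  21. ] yaw 14.66 w 0.049411379019481554 F [-5.1 -1.9  9.1] M [-0.16  0.27  0.04] 10.6
```

View pics/w11.png

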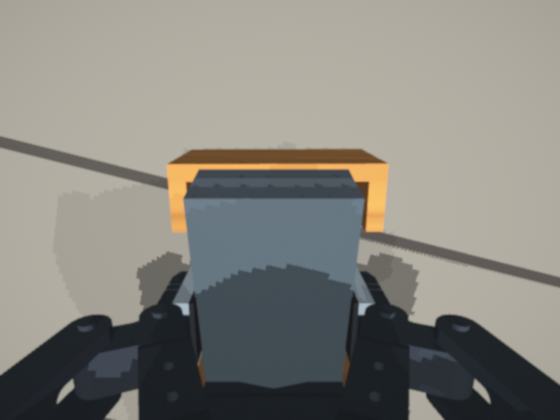

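View pics/s11.png

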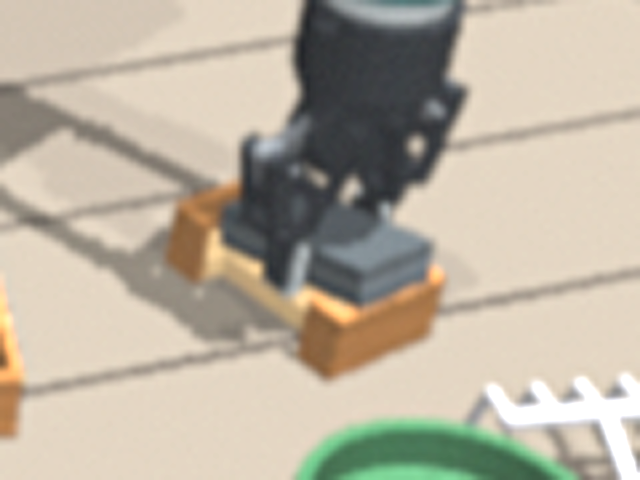

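```bash
cat > tilt.py <<'E'
from h import *
import sys
rt,rb=map(float,sys.argv[1:3])
from scipy.optimize import least_squares
p=cams.get_image("wrist");K=np.array(p["camera_matrix"])
C=np.array([-.0021,-.0722,-.1426]);Rc=np.array([[1,.0018,.0013],[-.0021,.9607,.2775],[-.0008,-.2775,.9607]])
def rows(v):
    th,dx,dz=v[0],v[1],v[2];o=[]
    for z in(.012,-.012):
        x=.05;X=x*np.cos(th)-z*np.sin(th)+dx;Z=x*np.sin(th)+z*np.cos(th)+dz
        q=K@(Rc.T@(np.array([0,-X,-.022-Z])-C));o.append(q[1]/q[2])
    return np.array(o)
f=least_squares(lambda v:rows([0,v[0],v[1]])-[181,169.5],[0,0]).x
print("flat fit dx dz mm",f*1e3)
# two unknown: theta and lengthwise slip
r=least_squares(lambda v:rows([v[0],v[1],f[1]])-[rt,rb],[.1,f[0]]).x
r2=[least_squares(lambda v:rows([v[0],f[0],f[1]])[i]-[rt,rb][i],[.1]).x[0] for i in(0,1)]
print("tilt deg",np.degrees(r[0]),"dx",r[1]*1e3,"top-only/bottom-only",np.degrees(r2))
E
python3 tilt.py 198 170.5
```

```text
flat fit dx dz mm [ -5.87476943 -25.58955502]
tilt deg 12.718108625418893 dx -5.686013391258483 top-only/bottom-only [12.40434154 11.3589583 ]
```

{"fn": "carry_out", "kwargs": {"rows": [[[-1,0,0,-0.15,0],[-1,0,0,-0.1,0],[-1,0,0,0,0],[-1,0,0,0,0]]]}}

```text
clock: 11.05
position: [0.5079, 0.3395, 0.0185]
ee_rot: [0.0, 0.792, -0.611, -0.0]
contact_force: [-6.3, -1.2, 9.4]
width: 0.0493
```

```bash
python3 chk.py 12
```

```text
tcp in box mm [11.1  1.  18.4] yaw 14.66 w 0.04933875541790422 F [-5.3 -2.4 10.9] M [-0.14  0.25  0.02] 11.15
```

View pics/w12.png

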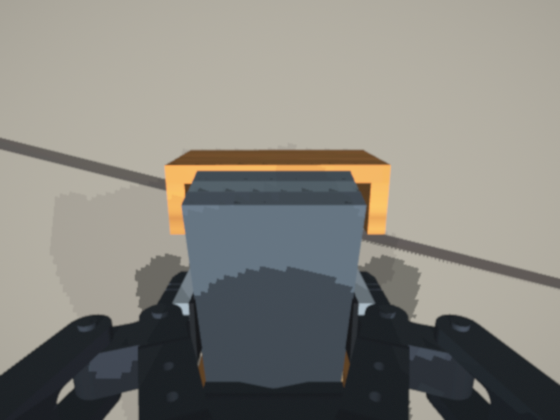

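{"fn": "carry_out", "kwargs": {"rows": [[[-1,-0.25,-0.08,0,0],[-1,-0.25,-0.08,0,0],[-1,-0.25,-0.09,0,0],[-1,-0.24,-0.09,0,0],[-1,0,0,0,0],[-1,0,0,0,0]]]}}

```text
clock: 11.75
position: [0.498, 0.3357, 0.016]
ee_rot: [0.001, 0.792, -0.611, -0.0]
contact_force: [0.5, -1.0, -3.6]
width: 0.0492
```

```bash
python3 chk.py 13
```

```text
tcp in box mm [ 1.2 -0.  16.3] yaw 14.65 w 0.0492065388279789 F [-0.7  1.  -3.8] M [-0.03 -0.05  0.01] 11.85
```

View pics/w13.png

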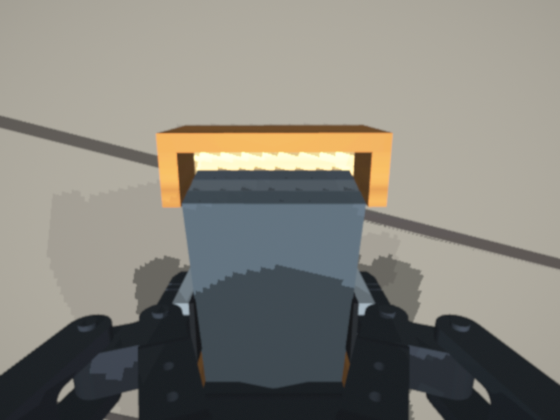

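View pics/s13.png

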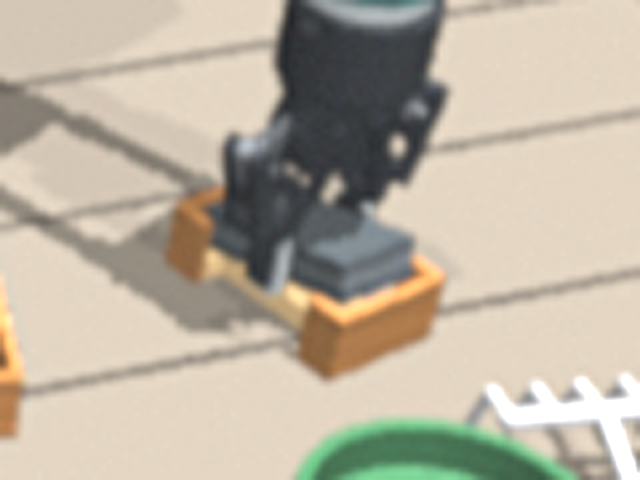

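```bash
python3 - <<'E'
from h import *
p=cams.get_image("wrist");c,t=np.cos(.2549),np.sin(.2549)
for u,z in(([274,171.5],.040),([274,203],.063),([275,153],.04),([275,132],.04),([160,206],.04),([389,206],.04)):
    d=onz(p,u,z)[:2]-[.4974,.3357];print(u,np.round([1e3*(d@[c,t]),1e3*(d@[-t,c])],1))
E
python3 tilt.py 203 171.7
```

```text
[274, 171.5] [50.2  0.6]
[274, 203] [46.   0.7]
[275, 153] [56.1  0.3]
[275, 132] [62.7  0.3]
[160, 206] [38.7 38.3]
[389, 206] [ 38.6 -37.4]
flat fit dx dz mm [ -5.87476943 -25.58955502]
tilt deg 15.533311874051345 dx -5.67816389388396 top-only/bottom-only [15.22934632 14.48969798]
```

{"fn": "carry_out", "kwargs": {"rows": [[[-1,0,0,-0.2,0],[-1,0,0,-0.2,0],[-1,0,0,-0.2,0],[-1,0,0,0,0]]]}}

```text
clock: 12.35
position: [0.5003, 0.3366, 0.0124]
ee_rot: [-0.001, 0.792, -0.611, 0.001]
contact_force: [0.4, 0.5, 5.8]
width: 0.0493
```

```bash
python3 chk.py 14
```

```text
tcp in box mm [ 3.   0.2 12.4] yaw 14.66 w 0.04946539115410274 F [ 0.5 -0.8  6. ] M [-0.21  0.3   0.01] 12.45
```

View pics/w14.png

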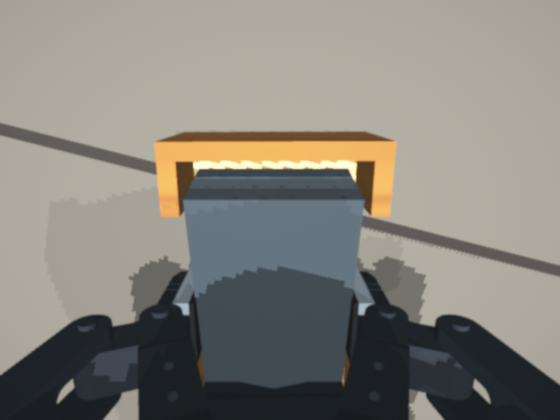

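{"fn": "carry_out", "kwargs": {"rows": [[[-1,-0.1,0,-0.2,0],[-1,0,0,-0.2,0],[-1,0,0,-0.2,0],[-1,0,0,0,0],[-1,0,0,0,0]]]}}

```text
clock: 12.95
position: [0.5019, 0.3372, 0.0075]
ee_rot: [-0.004, 0.792, -0.611, 0.002]
contact_force: [3.2, -0.6, 8.8]
width: 0.0495
```

```bash
python3 chk.py 15
```

```text
tcp in box mm [4.8 0.3 7.5] yaw 14.68 w 0.049510052901853334 F [ 3.9 -0.7  8. ] M [-0.37 -0.11  0.09] 13.05
```

View pics/w15.png

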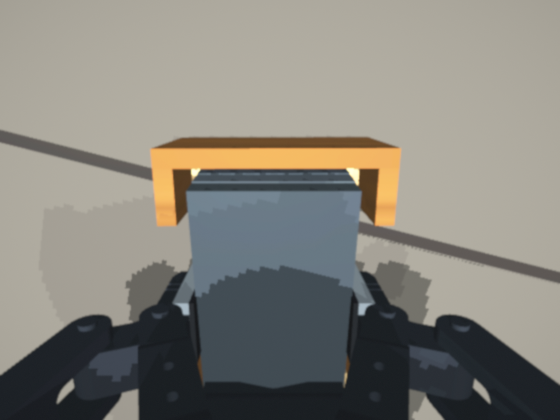

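```bash
python3 tilt.py 190 169.5; python3 - <<'E'
from h import *
p=cams.get_image("wrist");c,t=np.cos(.2549),np.sin(.2549)
for u,z in(([274,169.5],.022),([274,190],.046),([275,168],.04),([275,148],.04)):
    d=onz(p,u,z)[:2]-[.4974,.3357];print(u,np.round([1e3*(d@[c,t]),1e3*(d@[-t,c])],1))
E
```

```text
flat fit dx dz mm [ -5.87476943 -25.58955502]
tilt deg 7.332290002075773 dx -5.847299663432062 top-only/bottom-only [7.27899481 6.86096403]
[274, 169.5] [52.5  0.9]
[274, 190] [50.6  1. ]
[275, 168] [56.   0.6]
[275, 148] [61.9  0.7]
```

View pics/s15.png

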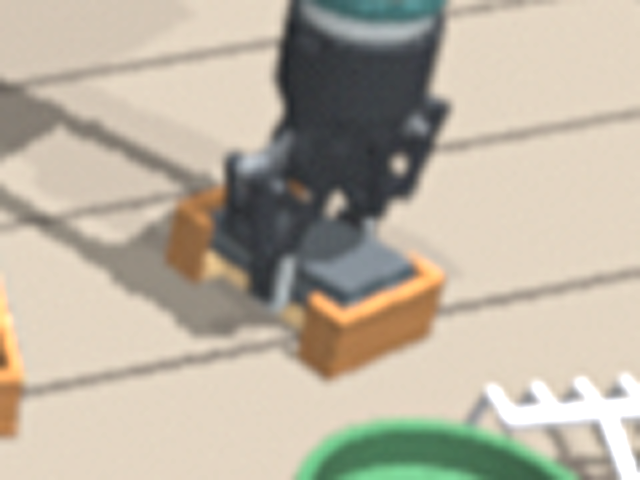

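{"fn": "carry_out", "kwargs": {"rows": [[[-1,0,0,-0.15,0],[-1,0,0,-0.15,0],[-1,0,0,0,0],[-1,0,0,0,0]]]}}

```text
clock: 13.55
position: [0.5026, 0.3373, 0.0048]
ee_rot: [-0.004, 0.792, -0.611, 0.003]
contact_force: [4.9, -1.5, 7.6]
width: 0.0492
```

```bash
python3 chk.py 16
```

```text
tcp in box mm [5.5 0.3 4.8] yaw 14.68 w 0.04962408662847539 F [ 5.  -1.2  8.7] M [-0.25 -0.28  0.03] 13.65
```

View pics/w16.png

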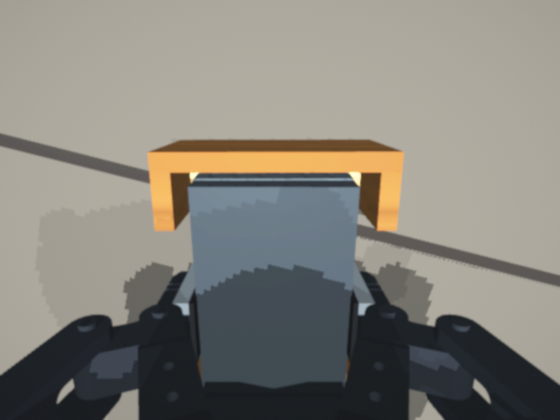

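{"fn": "carry_out", "kwargs": {"rows": [[[-1,-0.1,0,-0.15,0],[-1,-0.1,-0.05,-0.15,0],[-1,0,0,0,0],[-1,0,0,0,0]]]}}

```text
clock: 14.05
position: [0.5029, 0.3375, 0.0033]
ee_rot: [-0.006, 0.792, -0.611, 0.004]
contact_force: [6.4, -0.9, 14.6]
width: 0.0495
```

```bash
python3 chk.py 17
```

```text
tcp in box mm [5.7 0.4 3.3] yaw 14.71 w 0.04962858519531488 F [ 5.8 -0.7 14.5] M [-0.39 -0.47  0.02] 14.15
```

View pics/w17.png

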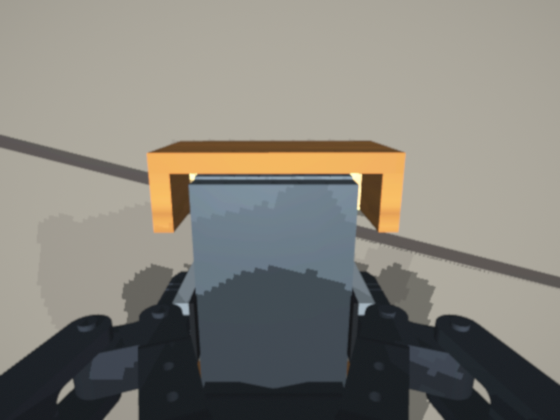

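View pics/s17.png

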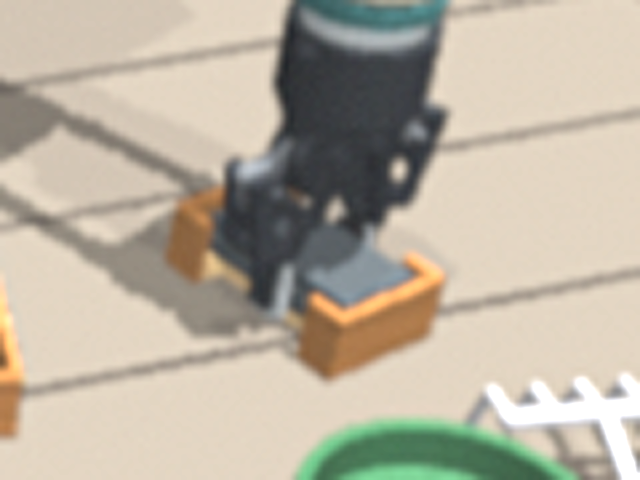

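{"fn": "carry_out", "kwargs": {"rows": [[[-1,0.15,0.05,-0.1,0],[-1,0.15,0.05,0,0],[-1,0,0,0,0],[-1,0,0,0,0]]]}}

```text
clock: 14.55
position: [0.5029, 0.3375, 0.0027]
ee_rot: [-0.004, 0.792, -0.611, 0.003]
contact_force: [-0.1, -3.6, 21.2]
width: 0.0496
```

```bash
python3 chk.py 18;  python3 - <<'E'
from h import *
p=cams.get_image("wrist");o=cv2.resize(p["image"][130:250,130:420],(800,331),interpolation=cv2.INTER_CUBIC);save({"image":o},"w18c.png")
E
```

```text
tcp in box mm [5.7 0.4 2.7] yaw 14.7 w 0.049445449464886576 F [ 0.  -4.4 21.5] M [-0.67  0.35  0.03] 14.65
```

View pics/w18c.png

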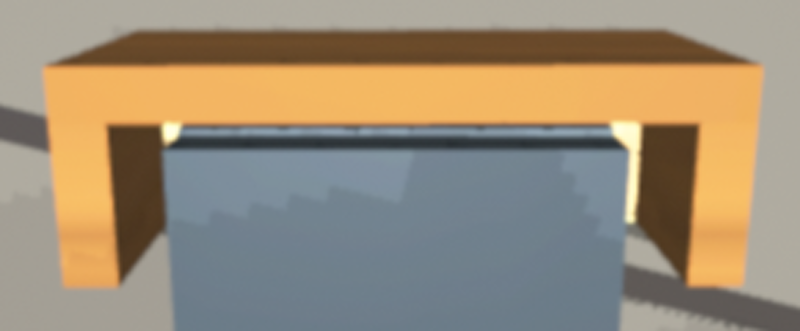

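```bash
python3 - <<'E'
from h import *
p=cams.get_image("wrist");c,t=np.cos(.2549),np.sin(.2549)
k=290/800
for u,z in(((400,149),.038),((400,137),.030),((400,126),.030),((165,149),.038),((627,149),.038)):
    d=onz(p,[130+u[0]*k,130+u[1]*k],z)[:2]-[.4974,.3357];print(u,z,np.round([1e3*(d@[c,t]),1e3*(d@[-t,c])],1))
E
```

```text
(400, 149) 0.038 [52.7  0.8]
(400, 137) 0.03 [52.4  0.7]
(400, 126) 0.03 [53.7  0.7]
(165, 149) 0.038 [52.7 25.9]
(627, 149) 0.038 [ 52.7 -23.5]
```

{"fn": "carry_out", "kwargs": {"rows": [[[1,0,0,0,0],[1,0,0,0,0],[1,0,0,0,0],[1,0,0,0,0],[1,0,0,0,0],[1,0,0,0,0],[1,0,0,0,0]]]}}

```text
clock: 15.45
position: [0.4988, 0.3366, -0.0024]
ee_rot: [0.0, 0.792, -0.611, -0.0]
contact_force: [0.1, 0.4, -1.1]
width: 0.0852
```

```bash
python3 chk.py 19
```

```text
tcp in box mm [ 1.7  0.5 -2.3] yaw 14.66 w 0.08524625900328373 F [-1.3 -0.2 -0.2] M [ 0.03  0.01 -0.03] 15.55
```

View pics/w19.png

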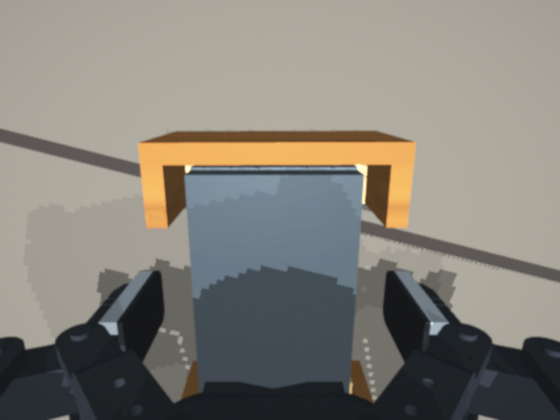

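Released. I'll rise and back off for a clear look.

{"fn": "carry_out", "kwargs": {"rows": [[[1,0,0,1,0],[1,0,0,2,0],[1,0,0,3,0],[1,0,0,4,0],[1,-1,-0.2,4,0],[1,-2,-0.5,3,0],[1,-2,-0.5,2,0],[1,0,0,0,0],[1,0,0,0,0]]]}}

```text
clock: 16.45
position: [0.4492, 0.3248, 0.1888]
ee_rot: [-0.001, 0.792, -0.611, 0.001]
contact_force: [0.3, 0.3, 0.8]
width: 0.0855
```

```bash
python3 chk.py 20; python3 - <<'E'
from h import *
p=cams.get_image("wrist");c,t=np.cos(.2549),np.sin(.2549)
d0=np.array([.4974,.3357]);u=proj(p,[.4974,.3357,.038])[0].astype(int);print(u)
cc,a,b,th,k=fitpile(p,u,.038);d=cc-d0;print("pile top in box mm",np.round([1e3*(d@[c,t]),1e3*(d@[-t,c])],1),a,b,th)
E
```

```text
tcp in box mm [-49.5   1.4 187.1] yaw 14.65 w 0.08564247537851624 F [0.6 0.7 0.3] M [-0.01  0.03 -0.  ] 16.55
[275 129]
pile top in box mm [3.5 1.1] 0.09688582153320313 0.04902248840332031 14.569378852844238
```

View pics/w20.png

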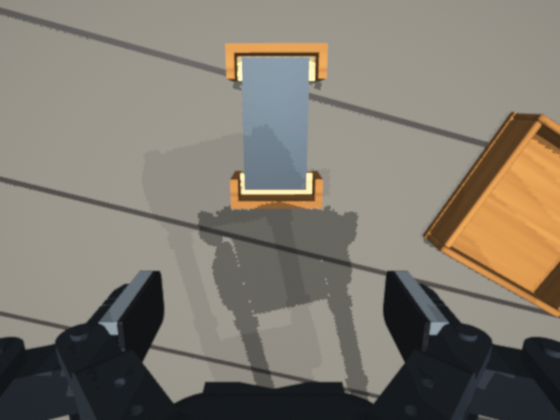

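View pics/s20.png

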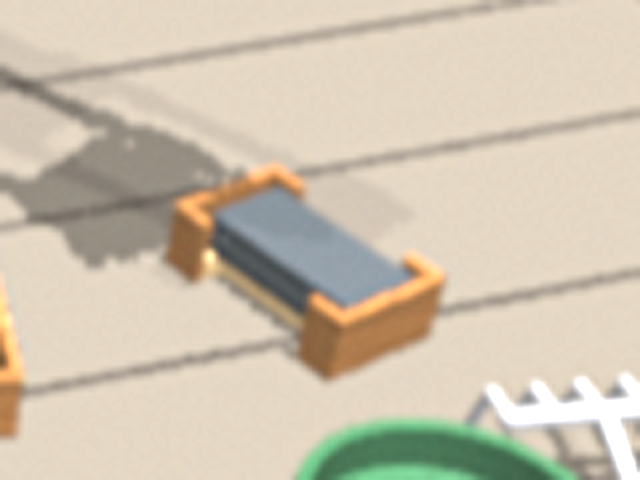

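The pile lies level, just below the rim, at about (+3.5, +1.1) mm in the box, and the gripper is well clear. I'm handing in.

```bash
python3 -c "
from rig import manip
print(manip.sign_off())"
```

```text
the job is handed in; nothing more can be done
None
```

I put the whole pile of three tiles into the notched box and handed the job in at about 16.7 s on the clock. `sign_off` gives no verdict.

**How it went:** I pinched the pile across its width and lifted all three tiles together. The moves only turn about the vertical, so I tipped the pile by lowering its far end onto the box's far rim. That turned it about the finger pads to about 15° by the wrist picture, with the near end down in the box. I then slid it back off the rim, lowered it until it levelled on the floor while still held, opened the gripper and backed off.

**Last checks:**
- **Position:** the top tile is about 3.5 mm along and 1.1 mm across from the box's centre, at the same angle as the box (14.6°). The scene and wrist views show it just below the rim.
- **Level:** the last tilt I judged before letting go was about 1–2°. After that it looked flat in the pictures.
- **Forces:** the contact force peaked at about 22 N in the readings I took, which were only at the end of each move. The gripper ended clear, about 0.19 m up.

**What disagreed:**
- **Height by wrist views:** the pile height from two wrist views taken close together came out wrong at 6 mm. The top and scene cameras gave 42 mm, and the size of the pile in the picture fitted 40 mm, so I used 40 mm.
- **Small shifts:** a lower tile sat about 1–2 mm out of line with the top one. While levelling, the tool drifted about 4 mm along the box before release.

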